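# Turn the stiff divider of the recipe binder

### The job

Turn the stiff divider leaf of the open recipe binder over its spine, from where it stands partly open above the pages on the robot's left, until it lies flat on the pages on the robot's right. Push it over with the fingertips or the outside of the fingers only: do not pinch the leaf, and do not lift the binder or push it along the counter. Leave the tumbler, the spice jar and the little bowl where they stand.

Things in the scene. Friction and masses are not known exactly. Their poses are not given: they have to be found in the camera images.
- binder: open recipe binder lying loose on the counter, 1.1 to 1.6 kg: black covers 225 mm along the spine, 320 mm across; white page blocks each side, tops 20 mm above the counter, 12 to 147 mm from the spine. Origin on the counter under the middle of the spine; x along the spine, y to the left-hand pages (where the leaf starts), z up. Turned up to 0.45 rad from the robot's axes.
- leaf (a joint): hinge of the divider leaf; axis along the binder's x, 22.5 mm above the counter, over the binder's origin. 0 = flat on the left (+y) pages, 1.57 = upright, 3.14 = flat on the right (-y) pages, with stops there; starts at 0.25 to 0.75. Stiff: the leaf stays at any angle and does not fall; about 2 N at its outer edge moves it.
- leaf_tab (a point): middle of the outer edge of the leaf's tab, 180 mm from the hinge axis. The leaf is a stiff plywood board 5 mm thick (mid-plane through the hinge axis), 205 mm along the spine, reaching 165 mm from the axis, with a tab 70 mm wide mid-edge reaching 180 mm. y points outwards along the leaf, x along the spine, z out of the face that looks up at the start.
- leaf_upper: the half of the leaf's thickness (2.5 mm of board) whose face looks up at the start; 5 mm smaller all round than the other half. Origin on the hinge axis, axes as point leaf_tab
- leaf_under: the other half of the leaf's thickness (2.5 mm), whose face looks down at the start and up at the end; full size. Origin on the hinge axis, axes as point leaf_tab
- tumbler: drinking glass, 68 mm across, 95 mm tall, loose; origin at the centre of its underside. Bystander
- spice_jar: amber spice jar with black cap, 48 mm across, 85 mm tall, loose; origin at the centre of its underside. Bystander
- ramekin: little white bowl, 80 mm across, 45 mm tall, loose; origin at the centre of its underside. Bystander

How it is judged:
By the outcome, as a careful person would: the job done as asked, in the order asked, and still so for the second after the job is handed in, with the robot touching nothing.
It also fails if it takes over 40 s, if anything falls off the work surface, if the arm or the gripper's body presses on something with over 40 N, if the wrist force passes 120 N, or if a joint passes its speed limit or range.

### The arm

A 7-joint arm with a two-finger parallel gripper is mounted at the origin on the work surface. World frame = base frame: x ahead of the robot, y to its left, z up, the work surface at z = 0. Lengths are in m, angles in rad, forces in N, time in s.
With the tool pointing down it reaches from about 0.425 to 0.925 m from the base axis. Payload 6.8 kg.
Tool frame: the origin (TCP) lies on the centre line of the jaws, within the pads' length; the fingertips stand 14 mm ahead of it and the grasp point (between the pads) lies 5 mm behind it (r.tips_ahead is the distance from the TCP to the fingertips, in m); z points along the fingers, y is the line along which they close (so a half turn about z gives the same grasp; the last joint's range is limited). The gripper opens to 85 mm and grips with 20 to 120 N. Pads are 22 mm wide; open, the fingers measure 114 mm over their backs; the gripper's body (76 mm by 85 mm) begins 54 mm behind the grasp point. The pads swing forward as they close: fully open they stand 13 mm farther back than shut.
Start: joints at [-1.45, 0.477, 0.022, 1.555, -0.011, 1.109, -0.083], TCP at [0.153, 0.657, 0.245] pointing down, gripper open.
Joint ranges: [-2.96, 2.96], [-0.34, 2.1], [-1.41, 1.46], [0.24, 2.44], [-1.37, 4.51], [0.17, 1.92], [-2.96, 2.96]. Speed limits (rad/s): [2.39, 2.39, 3.14, 3.14, 3.14, 3.14, 3.14].

### API

Orientations are given as a rotation vector (axis times angle).
In Python, from bench import r, eyes gives the robot as it stands.
- The arm moves only by the tool step_arm, never from a script. Its argument "rows" is a list of rows, each a list of 6 numbers: the shift along the world's x, y, z in units of 60 cm (1.0 is 60 cm), then the turn, a rotation vector about the world's x, y, z in units of pi rad (1.0 is pi rad). In form: [[x, y, z, rx, ry, rz], ...]. A call has 1 to 5 rows; each row is the pose to reach, as a shift and turn from the pose commanded when the call began, turning the shorter way round; what a row does not reach only later rows make up. A row lasts 1/12 s, in which the tool goes at most 41.7 mm and 7.16 degrees, less where a joint would pass 70% of its speed; a pose out of reach is approached as far as the arm can. A call with a number of a shift or a turn outside -1 to 1 is refused whole. A call with a gripper value outside its range is refused whole. "jaw" is the closure, from 0 (fully open) to 1 (shut), set as the call begins (left out, the last holds). The fingers move at their own pace and stop on an object; "squeeze" is the grip in N (left out, the last holds). Time passes only in rows, so rows that repeat a pose let the fingers close. It gives the time, the measured TCP pose, the force, the opening and the grip force at its end, in the units of the state.
- r.get_obs(): the state, without advancing time (a new reading comes with each control period).
- eyes.grab_frame(name): name is "scene" or "top" or "wrist"; returns the picture (480x640x3 uint8, red, green, blue); there is no depth.
- eyes.camera_info(name): a dict with "mtx" (3x3 intrinsics, pixels), "k1" (the pictures are not rectified: a ray, as slopes to the right and down, at radius r is drawn at 1 + k1 r^2 times it, then the intrinsics apply), "extrinsics" (4x4, takes a point from camera to world coordinates); the wrist camera has in their place "tool_from_camera" (4x4, takes a point from camera to tool coordinates, whose origin is the TCP and whose axes are the flange's). Camera axes: x right, y down, z forward; pixel columns grow to the right and rows downward; lengths in m; the calibration is good to about 2 mm. A picture is of the moment at which its call begins: read the wrist's pose just before it. camera_info takes no time and is no camera call.
- r.hand_in(): hands the job in; it is judged then, once.
The state is a dict: "clock": time; "joints": joint angles; "qvel": joint speeds; "tau": joint torques, N m; "tcp_pos": TCP position; "orientation": TCP orientation; "contact_force": force on the tool from outside, world axes, zero at the start; "moment": the same for the moment, N m; "grip_width": finger opening in m; "gripper_force": force on a finger pad.
Only numpy, scipy, OpenCV 4.12 (cv2) and the standard library are available. Lean on these libraries where they do the work, as an engineer would, in place of code of your own. Each camera call takes 0.05 s, during which the arm holds its last target. There are 200 camera calls.

## Working session

There is one attempt and no reset: what is moved stays moved. The work goes in short steps, Python scripts to look and compute and a tool call to move; the robot and the scene stay as the last step left them, time stands still between calls to the robot, and variables do not carry over. Pictures are saved under pics/ and viewed, at most 10 in all, crops included, and the job is handed in when it is done.

Besides the shell and the picture viewer there is one more tool, called after "Request:" as a command line: name --pt "numbers of a row" for each row, then --argument value for the rest. step_arm: Moves the arm, as the interface text tells. Shifts and turns lie within -1 to 1; 1 stands for 60 cm of shift or pi rad of turn. Its arguments: {"type":"object","properties":{"rows":{"type":"array"},"jaw":{"type":"number"},"squeeze":{"type":"number"}},"required":["rows"]}

```bash
mkdir -p pics; python3 - <<'E'
from bench import r, eyes
import cv2,numpy as np
for n in("top","scene"):
    im=eyes.grab_frame(n); cv2.imwrite(f"pics/{n}0.png",im[:,:,::-1])
    c=eyes.camera_info(n); print(n,np.round(c["mtx"],1).tolist(),c["k1"],np.round(c["extrinsics"],3).tolist())
o=r.get_obs(); print({k:np.round(o[k],3) for k in("clock","tcp_pos","orientation","contact_force","grip_width")},r.tips_ahead)
E
```

```text
top [[506.3, 0.0, 315.8], [0.0, 506.3, 243.1], [0.0, 0.0, 1.0]] -0.05187902523333181 [[0.026, -0.998, 0.061, 0.56], [-0.999, -0.027, -0.02, 0.015], [0.022, -0.06, -0.998, 1.123], [0.0, 0.0, 0.0, 1.0]]
scene [[455.9, 0.0, 313.6], [0.0, 455.9, 240.5], [0.0, 0.0, 1.0]] 0.024016705517236177 [[0.809, 0.492, -0.323, 0.873], [0.588, -0.686, 0.428, -0.312], [-0.011, -0.536, -0.844, 0.691], [0.0, 0.0, 0.0, 1.0]]
{'clock': np.float64(0.1), 'tcp_pos': array([0.153, 0.657, 0.244]), 'orientation': array([-3.590e-01, -3.121e+00,  3.000e-03]), 'contact_force': array([-0.099, -0.351,  0.358]), 'grip_width': np.float64(0.086)} 0.014
```

View pics/top0.png

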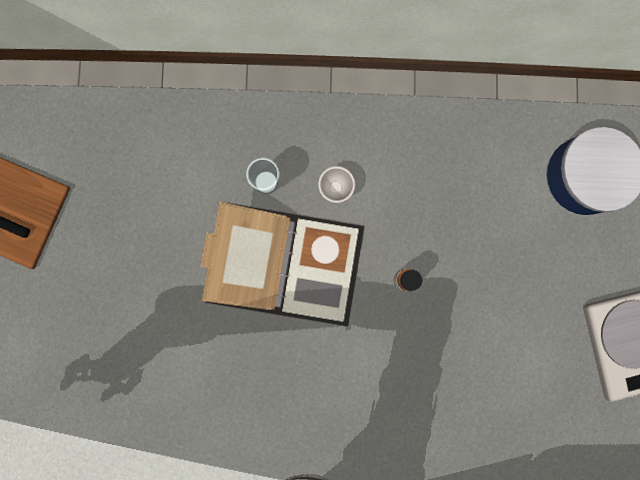

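View pics/scene0.png

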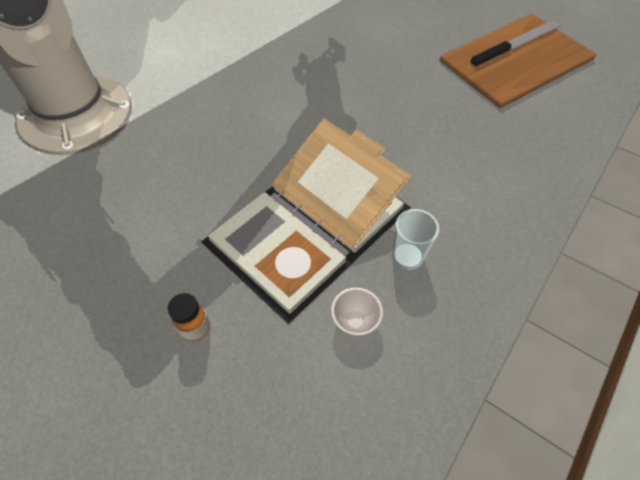

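The top view shows the leaf's outer corners at (220,203) and (203,301), and the right cover corners at (362,226) and (348,325). The scene view shows the leaf's corners at (323,120) and (409,177), and the cover corners at (205,241), (290,320) and (409,207). Next I'll fit the binder pose and leaf angle to both views.

```bash
cat > h.py <<'E'
import numpy as np, cv2
from scipy.optimize import least_squares
from bench import r, eyes
I={n:eyes.camera_info(n) for n in("top","scene")}
def proj(n,P):
    c=I[n]; T=np.linalg.inv(np.array(c["extrinsics"])); p=np.atleast_2d(P)@T[:3,:3].T+T[:3,3]
    s=p[:,:2]/p[:,2:]; s=s*(1+c["k1"]*(s**2).sum(1,keepdims=True)); m=np.array(c["mtx"])
    return s@m[:2,:2].T+m[:2,2]
def world(q,P):  # binder->world
    c,s=np.cos(q[2]),np.sin(q[2]); return np.atleast_2d(P)@np.array([[c,s,0],[-s,c,0],[0,0,1]])+[q[0],q[1],0]
def leaf(th,x,rad,z=0): return [x,rad*np.cos(th)-z*np.sin(th),.0225+rad*np.sin(th)+z*np.cos(th)]
E
python3 - <<'E'
from h import *
C=[[-.1125,-.16,.003],[.1125,-.16,.003],[.1125,.16,.003]]
obs=[("top",0,(348,325)),("top",1,(362,226)),("scene",0,(205,241)),("scene",1,(290,320)),("scene",2,(409,207)),
("top",'n',(203,301)),("top",'f',(220,203)),("scene",'n',(323,120)),("scene",'f',(409,177)),("top",'t',(205,250)),("scene",'t',(374,141))]
def P(q,k):
    return world(q,C[k] if isinstance(k,int) else leaf(q[3],{'n':-.1025,'f':.1025,'t':0}[k],.18 if k=='t' else .165,0))
f=lambda q:np.concatenate([(proj(n,P(q,k))[0]-o) for n,k,o in obs])
s=least_squares(f,[.55,.05,-.1,.5],loss='soft_l1'); q=s.x; print(q, np.round(f(q).reshape(-1,2),1).tolist())
np.save("q.npy",q)
th=q[3]; print("tab",world(q,leaf(th,0,.18)),"hinge",world(q,[0,0,.0225]))
E
```

```text
[ 0.5800955   0.05885317 -0.13334623  0.40551394] [[0.4, 1.1], [2.0, -0.4], [-4.9, 1.5], [-1.4, 4.0], [1.5, -0.2], [-1.6, 0.2], [-1.5, -0.7], [0.6, -0.4], [2.2, -0.1], [-2.3, 0.2], [-3.5, -0.6]]
tab [[0.60208593 0.22278678 0.09350839]] hinge [[0.5800955  0.05885317 0.0225    ]]
```

```bash
cat >> h.py <<'E'
from scipy.spatial.transform import Rotation as Ro
def tgt(q,u,z,e,x=0.):   # TCP at binder (x,u,z), tool elevation e deg, pointing -y_b & down
    zt=-np.array([0,np.cos(np.radians(e)),np.sin(np.radians(e))]); B=Ro.from_euler('z',q[2])
    xt=np.array([-1.,0,0]); yt=np.cross(zt,xt)
    return world(q,[x,u,z])[0], B*Ro.from_matrix(np.c_[xt,yt,zt])
def rows(q,*goals):      # from the measured pose
    o=r.get_obs(); R0=Ro.from_rotvec(o["orientation"])
    for g in goals:
        p,R=tgt(q,*g); print(g,np.round((p-o["tcp_pos"])/.6,3).tolist()+np.round((R*R0.inv()).as_rotvec()/np.pi,3).tolist())
def st(q):
    o=r.get_obs(); B=Ro.from_euler('z',q[2]).inv()
    R=B*Ro.from_rotvec(o["orientation"]); z=R.as_matrix()[:,2]
    print("t",round(float(o["clock"]),2),"tcp_b",np.round(B.apply(np.array(o["tcp_pos"])-[q[0],q[1],0]),4),"z_b",np.round(z,3),"F_b",np.round(B.apply(o["contact_force"]),1),"j",np.round(o["joints"],2))
E
python3 - <<'E'
from h import *
q=np.load("q.npy"); st(q); rows(q,(.30,.20,40),(.253,.128,40),(.176,.0635,40))
E
```

```text
t 0.1 tcp_b [-0.5028  0.5359  0.2444] z_b [-0.    -0.002 -1.   ] F_b [-0.1 -0.4  0.4] j [-1.45  0.48  0.02  1.56 -0.01  1.11 -0.08]
(0.3, 0.2, 40) [0.778, -0.501, -0.074, -0.273, 0.05, 0.028]
(0.253, 0.128, 40) [0.768, -0.579, -0.194, -0.273, 0.05, 0.028]
(0.176, 0.0635, 40) [0.751, -0.706, -0.301, -0.273, 0.05, 0.028]
```

Request:
step_arm --pt "0.778 -0.501 -0.074 -0.273 0.05 0.028" --pt "0.778 -0.501 -0.074 -0.273 0.05 0.028" --pt "0.778 -0.501 -0.074 -0.273 0.05 0.028" --pt "0.778 -0.501 -0.074 -0.273 0.05 0.028" --pt "0.778 -0.501 -0.074 -0.273 0.05 0.028" --jaw 1

```text
clock: 0.52
tcp_pos: [0.3293, 0.5443, 0.2293]
orientation: [-0.241, -2.94, 0.953]
contact_force: [0.7, -0.1, -0.1]
grip_width: 0.0258
gripper_force: 0.0
```

```bash
python3 - <<'E'
from h import *
q=np.load("q.npy"); st(q); rows(q,(.30,.20,40))
E
```

```text
t 0.52 tcp_b [-0.3131  0.4478  0.2293] z_b [-0.009 -0.586 -0.81 ] F_b [ 0.7  0.  -0.1] j [-1.25  0.77  0.11  1.24  0.08  1.75  0.25]
(0.3, 0.2, 40) [0.485, -0.313, -0.049, -0.077, 0.014, 0.008]
```

Request:
step_arm --pt "0.485 -0.313 -0.049 -0.077 0.014 0.008" --pt "0.485 -0.313 -0.049 -0.077 0.014 0.008" --pt "0.485 -0.313 -0.049 -0.077 0.014 0.008" --pt "0.485 -0.313 -0.049 -0.077 0.014 0.008" --pt "0.485 -0.313 -0.049 -0.077 0.014 0.008"

```text
clock: 0.93
tcp_pos: [0.503, 0.4316, 0.2088]
orientation: [-0.187, -2.792, 1.3]
contact_force: [0.5, 0.2, 1.0]
grip_width: 0.0001
gripper_force: 0.0
```

```bash
python3 - <<'E'
from h import *
q=np.load("q.npy"); st(q); rows(q,(.30,.20,40))
E
```

```text
t 0.93 tcp_b [-0.126   0.3592  0.2088] z_b [ 0.    -0.765 -0.644] F_b [0.5 0.3 1. ] j [-1.14  0.94  0.34  1.13  0.19  1.85  0.6 ]
(0.3, 0.2, 40) [0.195, -0.126, -0.015, -0.0, 0.0, -0.0]
```

Request:
step_arm --pt "0.195 -0.126 -0.015 0 0 0" --pt "0.195 -0.126 -0.015 0 0 0" --pt "0.195 -0.126 -0.015 0 0 0" --pt "0.195 -0.126 -0.015 0 0 0" --pt "0.195 -0.126 -0.015 0 0 0"

```text
clock: 1.35
tcp_pos: [0.6225, 0.351, 0.2016]
orientation: [-0.201, -2.79, 1.3]
contact_force: [0.5, -0.0, -0.7]
grip_width: 0.0002
gripper_force: 0.0
```

```bash
python3 - <<'E'
from h import *
q=np.load("q.npy"); st(q); rows(q,(.253,.128,40),(.176,.0635,40))
E
```

```text
t 1.35 tcp_b [0.0032 0.2952 0.2016] z_b [-0.005 -0.765 -0.644] F_b [ 0.5  0.  -0.7] j [-0.97  1.    0.38  1.04  0.26  1.8   0.75]
(0.253, 0.128, 40) [-0.015, -0.069, -0.123, -0.0, 0.001, 0.003]
(0.176, 0.0635, 40) [-0.032, -0.196, -0.23, -0.0, 0.001, 0.003]
```

Reachable. I'll descend to the pre-pose, then slide under the tab.

Request:
step_arm --pt "-0.015 -0.069 -0.123 0 0 0" --pt "-0.015 -0.069 -0.123 0 0 0" --pt "-0.015 -0.069 -0.123 0 0 0"

```text
clock: 1.6
tcp_pos: [0.6056, 0.3111, 0.1214]
orientation: [-0.186, -2.781, 1.301]
contact_force: [0.1, -1.3, -1.6]
grip_width: -0.0002
gripper_force: 0.0
```

```bash
python3 - <<'E'
from h import *
q=np.load("q.npy"); st(q); rows(q,(.253,.128,40),(.176,.0635,40))
im=eyes.grab_frame("scene"); a=cv2.resize(im[60:300,220:540],(800,600)); cv2.imwrite("pics/s1.png",a[:,:,::-1])
E
```

```text
t 1.6 tcp_b [-0.0083  0.2534  0.1214] z_b [-0.009 -0.768 -0.64 ] F_b [ 0.2 -1.3 -1.6] j [-0.97  1.01  0.36  1.21  0.26  1.63  0.7 ]
(0.253, 0.128, 40) [0.014, -0.003, 0.011, 0.001, -0.003, 0.001]
(0.176, 0.0635, 40) [-0.003, -0.13, -0.096, 0.001, -0.003, 0.001]
```

View pics/s1.png

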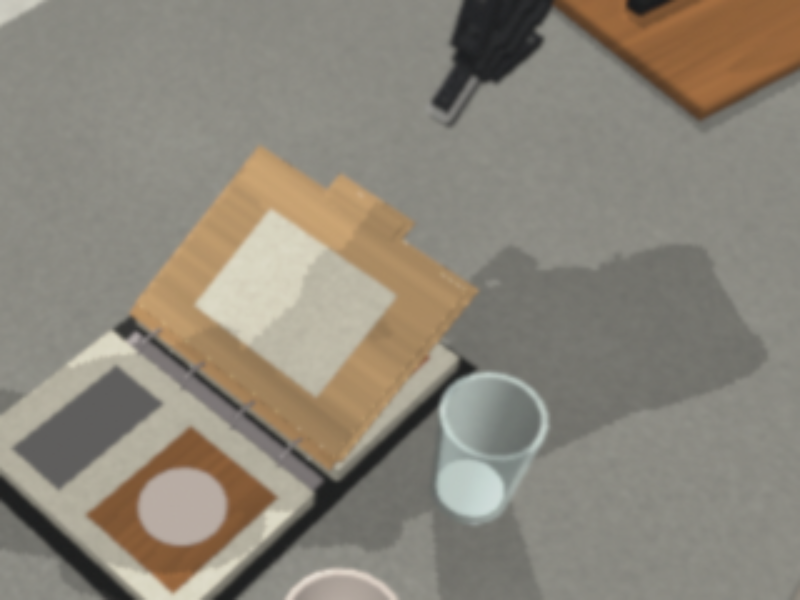

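The crop shows the fingertips at about (440,115), to the left of the tab at (375,205) and clear of it. Sliding in below the tab.

Request:
step_arm --pt "0 -0.03 -0.05 0 0 0" --pt "0 -0.06 -0.09 0 0 0" --pt "0 -0.1 -0.1 0 0 0" --pt "0 -0.13 -0.1 0 0 0" --pt "0 -0.13 -0.1 0 0 0"

```text
clock: 2.07
tcp_pos: [0.6103, 0.2343, 0.0696]
orientation: [-0.194, -2.792, 1.299]
contact_force: [1.0, -1.2, 1.0]
grip_width: -0.0002
gripper_force: 0.0
```

```bash
python3 - <<'E'
from h import *
q=np.load("q.npy"); st(q)
E
```

```text
t 2.07 tcp_b [0.0066 0.1779 0.0696] z_b [-0.002 -0.765 -0.644] F_b [ 1.2 -1.   1. ] j [-0.92  1.01  0.37  1.36  0.29  1.45  0.69]
```

```bash
cat >> h.py <<'E'
def push(thd,extra=0.):
    th=np.radians(thd); e=40+np.clip((thd-90)/60,0,1)*15; ee=np.radians(e)
    d=np.array([np.cos(ee),np.sin(ee)]); n=np.array([np.sin(ee),-np.cos(ee)]); t=.0145
    L=lambda rho: np.array(leaf(th,0,rho,-.0025)[1:])
    if thd<=e: p=L(.18)+t*n-.011*d
    elif thd<=e+90: p=L(.155)+t*n+.014*d
    else: p=L(.126)-t*n+.014*d
    return (*p,e)
E
python3 - <<'E'
from h import *
q=np.load("q.npy"); st(q); np.set_printoptions(suppress=True)
rows(q,*[push(a) for a in (23,30,37,44,51,58)])
print([np.round(push(a),3).tolist() for a in range(60,190,15)])
E
```

```text
t 2.07 tcp_b [0.0066 0.1779 0.0696] z_b [-0.002 -0.765 -0.644] F_b [ 1.2 -1.   1. ] j [-0.92  1.01  0.37  1.36  0.29  1.45  0.69]
(np.float64(0.16756163290880852), np.float64(0.07235203286266104), np.float64(40.0)) [-0.013, -0.016, 0.005, -0.001, 0.001, 0.001]
(np.float64(0.15802850414734504), np.float64(0.09215662835876179), np.float64(40.0)) [-0.015, -0.031, 0.038, -0.001, 0.001, 0.001]
(np.float64(0.14615286083253892), np.float64(0.11065180726047333), np.float64(40.0)) [-0.018, -0.051, 0.068, -0.001, 0.001, 0.001]
(np.float64(0.13327935752275893), np.float64(0.12626508003068432), np.float64(40.0)) [-0.021, -0.072, 0.094, -0.001, 0.001, 0.001]
(np.float64(0.11953256806048773), np.float64(0.13927570515859225), np.float64(40.0)) [-0.024, -0.095, 0.116, -0.001, 0.001, 0.001]
(np.float64(0.10430264874065834), np.float64(0.15051403885404938), np.float64(40.0)) [-0.027, -0.12, 0.135, -0.001, 0.001, 0.001]
[[0.1, 0.153, 40.0], [0.063, 0.169, 40.0], [0.023, 0.175, 40.0], [-0.018, 0.172, 43.75], [-0.055, 0.159, 47.5], [-0.088, 0.136, 51.25], [-0.112, 0.107, 55.0], [-0.125, 0.077, 55.0], [-0.13, 0.045, 55.0]]
```

Request:
step_arm --pt "-0.013 -0.016 0.005 0 0 0" --pt "-0.014 -0.024 0.021 0 0 0" --pt "-0.015 -0.031 0.038 0 0 0" --pt "-0.016 -0.041 0.053 0 0 0" --pt "-0.018 -0.051 0.068 0 0 0"

```text
clock: 2.48
tcp_pos: [0.5999, 0.2083, 0.1108]
orientation: [-0.188, -2.799, 1.292]
contact_force: [0.2, 2.3, -0.2]
grip_width: 0.0003
gripper_force: 0.7
```

```bash
python3 - <<'E'
from h import *
q=np.load("q.npy"); st(q); np.set_printoptions(suppress=True)
rows(q,*[push(a) for a in (37,41,45,49,53,57)])
im=eyes.grab_frame("scene"); a=cv2.resize(im[60:300,220:540],(800,600)); cv2.imwrite("pics/s2.png",a[:,:,::-1])
E
```

```text
t 2.48 tcp_b [-0.0002  0.1507  0.1108] z_b [ 0.002 -0.761 -0.649] F_b [-0.1  2.3 -0.2] j [-0.92  0.92  0.38  1.44  0.31  1.44  0.71]
(np.float64(0.14615286083253892), np.float64(0.11065180726047333), np.float64(40.0)) [-0.001, -0.008, -0.0, -0.002, 0.001, -0.0]
(np.float64(0.13866517505112644), np.float64(0.12019375765335807), np.float64(40.0)) [-0.002, -0.02, 0.016, -0.002, 0.001, -0.0]
(np.float64(0.13141436058100173), np.float64(0.12822516624133484), np.float64(40.0)) [-0.004, -0.032, 0.029, -0.002, 0.001, -0.0]
(np.float64(0.12362096598820607), np.float64(0.13573121947243974), np.float64(40.0)) [-0.006, -0.045, 0.042, -0.002, 0.001, -0.0]
(np.float64(0.11532295990780622), np.float64(0.1426753486098366), np.float64(40.0)) [-0.007, -0.059, 0.053, -0.002, 0.001, -0.0]
(np.float64(0.10656076939131326), np.float64(0.1490237225543895), np.float64(40.0)) [-0.009, -0.073, 0.064, -0.002, 0.001, -0.0]
```

View pics/s2.png

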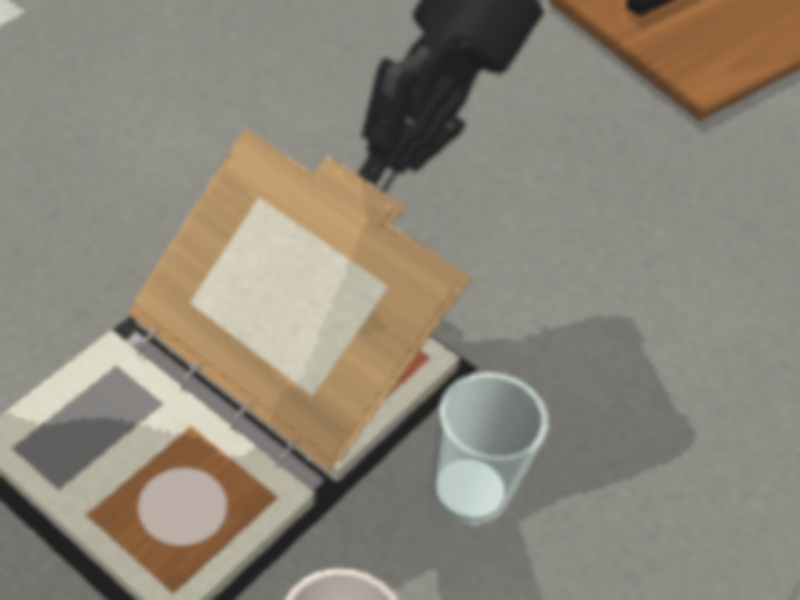

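The fingers are under the tab at about (375,180) and the leaf has risen. The binder corner is still at (475,368), so the binder hasn't moved. Continuing along the arc.

Request:
step_arm --pt "-0.002 -0.02 0.016 0 0 0" --pt "-0.004 -0.032 0.029 0 0 0" --pt "-0.006 -0.045 0.042 0 0 0" --pt "-0.007 -0.059 0.053 0 0 0" --pt "-0.009 -0.073 0.064 0 0 0"

```text
clock: 2.95
tcp_pos: [0.5936, 0.162, 0.1482]
orientation: [-0.19, -2.795, 1.294]
contact_force: [0.5, 0.3, -1.0]
grip_width: -0.0
gripper_force: 0.6
```

```bash
python3 - <<'E'
from h import *
q=np.load("q.npy"); st(q); np.set_printoptions(suppress=True)
rows(q,*[push(a) for a in (62,67,72,77,82)])
E
```

```text
t 2.95 tcp_b [-0.0003  0.1041  0.1482] z_b [-0.001 -0.763 -0.647] F_b [ 0.5  0.4 -1. ] j [-0.91  0.84  0.41  1.53  0.35  1.42  0.74]
(np.float64(0.09502050375808091), np.float64(0.15607458009655528), np.float64(40.0)) [-0.001, -0.015, 0.013, -0.002, 0.001, 0.001]
(np.float64(0.08290962959358902), np.float64(0.16209280657429143), np.float64(40.0)) [-0.004, -0.035, 0.023, -0.002, 0.001, 0.001]
(np.float64(0.07032031796297525), np.float64(0.1670325996501978), np.float64(40.0)) [-0.007, -0.056, 0.031, -0.002, 0.001, 0.001]
(np.float64(0.05734838112938266), np.float64(0.17085636451623815), np.float64(40.0)) [-0.01, -0.077, 0.038, -0.002, 0.001, 0.001]
(np.float64(0.04409254336478458), np.float64(0.1735350000129296), np.float64(40.0)) [-0.013, -0.099, 0.042, -0.002, 0.001, 0.001]
```

Request:
step_arm --pt "-0.001 -0.015 0.013 0 0 0" --pt "-0.004 -0.035 0.023 0 0 0" --pt "-0.007 -0.056 0.031 0 0 0" --pt "-0.01 -0.077 0.038 0 0 0" --pt "-0.013 -0.099 0.042 0 0 0"

```text
clock: 3.37
tcp_pos: [0.586, 0.1022, 0.1735]
orientation: [-0.19, -2.795, 1.295]
contact_force: [0.7, 1.0, 1.3]
grip_width: 0.0002
gripper_force: 0.6
```

```bash
python3 - <<'E'
from h import *
q=np.load("q.npy"); st(q); np.set_printoptions(suppress=True)
rows(q,*[push(a) for a in (87,92,97,102,107)])
im=eyes.grab_frame("scene"); a=cv2.resize(im[60:380,160:540],(712,600)); cv2.imwrite("pics/s3.png",a[:,:,::-1])
E
```

```text
t 3.37 tcp_b [0.     0.0438 0.1735] z_b [-0.    -0.763 -0.647] F_b [0.6 1.1 1.3] j [-0.88  0.76  0.43  1.63  0.4   1.37  0.77]
(np.float64(0.03065368959866326), np.float64(0.17504812010673793), np.float64(40.0)) [-0.003, -0.022, 0.003, -0.002, 0.001, 0.0]
(np.float64(0.017151735297848185), np.float64(0.1755592131051382), np.float64(40.5)) [-0.006, -0.044, 0.003, 0.001, 0.0, 0.0]
(np.float64(0.0036917045591813528), np.float64(0.17515383824853484), np.float64(41.75)) [-0.009, -0.066, 0.003, 0.008, -0.001, 0.0]
(np.float64(-0.009653015031343566), np.float64(0.1735760057081813), np.float64(43.0)) [-0.012, -0.088, 0.0, 0.015, -0.001, 0.0]
(np.float64(-0.022780663466467066), np.float64(0.17084085469420338), np.float64(44.25)) [-0.015, -0.11, -0.004, 0.022, -0.002, 0.0]
```

View pics/s3.png

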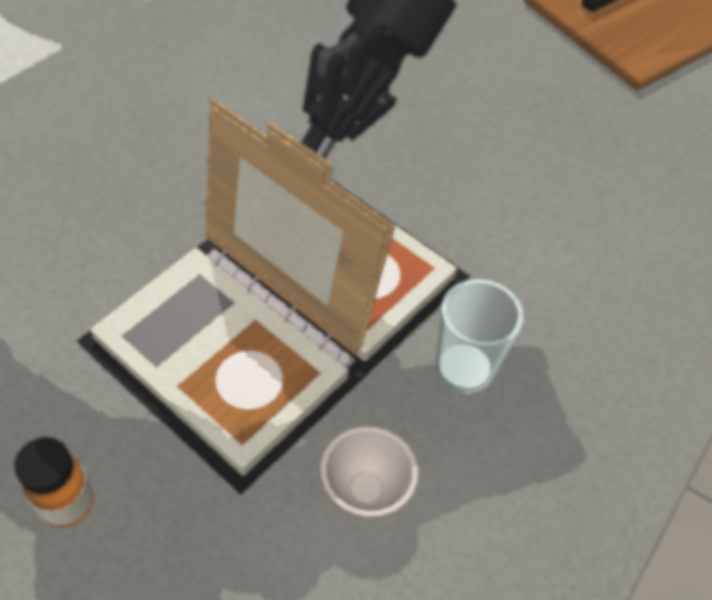

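The leaf is nearly upright, with its top edge running from (212,105) to (390,225). The tips are behind the tab at about (315,140), and the bystanders haven't moved. Pushing over.

Request:
step_arm --pt "-0.003 -0.022 0.003 0 0 0" --pt "-0.006 -0.044 0.003 0 0 0" --pt "-0.009 -0.066 0.003 0.008 -0.001 0" --pt "-0.012 -0.088 0 0.015 -0.001 0" --pt "-0.015 -0.11 -0.004 0.022 -0.002 0"

```text
clock: 3.83
tcp_pos: [0.5765, 0.0365, 0.1699]
orientation: [-0.19, -2.84, 1.196]
contact_force: [-0.4, 0.4, -0.5]
grip_width: -0.0
gripper_force: 0.5
```

```bash
python3 - <<'E'
from h import *
q=np.load("q.npy"); st(q); np.set_printoptions(suppress=True)
rows(q,*[push(a) for a in (112,117,122,127,132)])
E
```

```text
t 3.83 tcp_b [-0.0006 -0.0226  0.1699] z_b [-0.003 -0.715 -0.699] F_b [-0.4  0.3 -0.5] j [-0.81  0.68  0.44  1.74  0.42  1.24  0.81]
(np.float64(-0.03559120113011586), np.float64(0.16697233589720253), np.float64(45.5)) [-0.002, -0.022, -0.005, 0.006, -0.002, 0.0]
(np.float64(-0.04798707022129498), np.float64(0.16200302771716726), np.float64(46.75)) [-0.005, -0.042, -0.013, 0.013, -0.003, 0.0]
(np.float64(-0.05987393725730943), np.float64(0.1559738868293091), np.float64(48.0)) [-0.007, -0.062, -0.023, 0.02, -0.004, 0.0]
(np.float64(-0.07116141100540242), np.float64(0.1489339349858777), np.float64(49.25)) [-0.01, -0.08, -0.035, 0.027, -0.005, 0.0]
(np.float64(-0.08176373037891892), np.float64(0.14093988443829375), np.float64(50.5)) [-0.012, -0.098, -0.048, 0.034, -0.005, 0.0]
```

Request:
step_arm --pt "-0.002 -0.022 -0.005 0.006 -0.002 0" --pt "-0.005 -0.042 -0.013 0.013 -0.003 0" --pt "-0.007 -0.062 -0.023 0.02 -0.004 0" --pt "-0.01 -0.08 -0.035 0.027 -0.005 0" --pt "-0.012 -0.098 -0.048 0.034 -0.005 0"

```text
clock: 4.25
tcp_pos: [0.5691, -0.0227, 0.1412]
orientation: [-0.196, -2.907, 1.044]
contact_force: [-0.0, 0.9, 0.5]
grip_width: -0.0
gripper_force: 0.4
```

```bash
python3 - <<'E'
from h import *
q=np.load("q.npy"); st(q); np.set_printoptions(suppress=True)
rows(q,*[push(a) for a in (137,142,147,152,157)])
E
```

```text
t 4.25 tcp_b [-1.000e-04 -8.230e-02  1.412e-01] z_b [-0.002 -0.636 -0.771] F_b [-0.2  0.9  0.5] j [-0.7   0.64  0.44  1.84  0.41  1.06  0.87]
(np.float64(-0.0916004170627067), np.float64(0.13205570483107307), np.float64(51.75)) [-0.002, -0.015, -0.015, 0.007, -0.001, 0.001]
(np.float64(-0.10059688790091333), np.float64(0.12235213486445125), np.float64(53.0)) [-0.004, -0.03, -0.031, 0.014, -0.002, 0.001]
(np.float64(-0.10789922139315446), np.float64(0.11305485073100999), np.float64(54.25)) [-0.006, -0.042, -0.047, 0.021, -0.003, 0.001]
(np.float64(-0.11392535232653582), np.float64(0.10364577284030561), np.float64(55.0)) [-0.007, -0.052, -0.063, 0.025, -0.004, 0.001]
(np.float64(-0.11885441824706004), np.float64(0.09381837127041566), np.float64(55.0)) [-0.008, -0.06, -0.079, 0.025, -0.004, 0.001]
```

Request:
step_arm --pt "-0.002 -0.015 -0.015 0.007 -0.001 0" --pt "-0.004 -0.03 -0.031 0.014 -0.002 0" --pt "-0.006 -0.042 -0.047 0.021 -0.003 0" --pt "-0.007 -0.052 -0.063 0.025 -0.004 0" --pt "-0.008 -0.06 -0.079 0.025 -0.004 0"

```text
clock: 4.67
tcp_pos: [0.5641, -0.0595, 0.094]
orientation: [-0.203, -2.952, 0.931]
contact_force: [0.1, 0.3, 0.3]
grip_width: -0.0003
gripper_force: 0.4
```

```bash
python3 - <<'E'
from h import *
q=np.load("q.npy"); st(q); np.set_printoptions(suppress=True)
rows(q,*[push(a) for a in (161,165,169,173,177,180,182)])
im=eyes.grab_frame("scene"); a=cv2.resize(im[60:380,160:540],(712,600)); cv2.imwrite("pics/s4.png",a[:,:,::-1])
E
```

```text
t 4.67 tcp_b [-1.000e-04 -1.194e-01  9.400e-02] z_b [-0.001 -0.574 -0.819] F_b [0.  0.3 0.3] j [-0.61  0.66  0.42  1.9   0.4   0.9   0.9 ]
(np.float64(-0.12216905467264678), np.float64(0.08567037084773607), np.float64(55.0)) [-0.0, -0.005, -0.014, 0.0, 0.0, 0.001]
(np.float64(-0.12490724103294203), np.float64(0.07731100119577637), np.float64(55.0)) [-0.001, -0.009, -0.028, 0.0, 0.0, 0.001]
(np.float64(-0.12705563715924), np.float64(0.06878098832319988), np.float64(55.0)) [-0.001, -0.013, -0.042, 0.0, 0.0, 0.001]
(np.float64(-0.12860377628156944), np.float64(0.06012188959528795), np.float64(55.0)) [-0.002, -0.015, -0.056, 0.0, 0.0, 0.001]
(np.float64(-0.12954411602174465), np.float64(0.05137589127063341), np.float64(55.0)) [-0.002, -0.017, -0.071, 0.0, 0.0, 0.001]
(np.float64(-0.12984763453327572), np.float64(0.04478498694713606), np.float64(55.0)) [-0.002, -0.017, -0.082, 0.0, 0.0, 0.001]
(np.float64(-0.12985812747943803), np.float64(0.04038612743016868), np.float64(55.0)) [-0.002, -0.017, -0.089, 0.0, 0.0, 0.001]
```

View pics/s4.png

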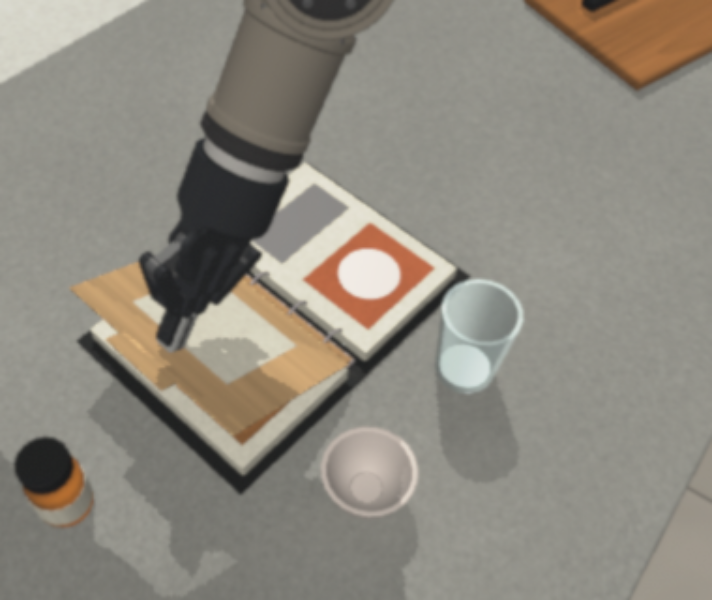

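The leaf is past upright and leaning towards the right pages. The tips press on it at (175,335), and the binder corners at (240,490) and (465,270) haven't moved. Finishing the press.

Request:
step_arm --pt "0 -0.007 -0.021 0 0 0" --pt "-0.001 -0.013 -0.042 0 0 0" --pt "-0.002 -0.015 -0.056 0 0 0" --pt "-0.002 -0.017 -0.068 0 0 0" --pt "-0.002 -0.017 -0.075 0 0 0"

```text
clock: 5.13
tcp_pos: [0.5632, -0.0675, 0.0482]
orientation: [-0.198, -2.951, 0.932]
contact_force: [-0.4, -0.8, 1.3]
grip_width: -0.0003
gripper_force: 0.3
```

```bash
python3 - <<'E'
from h import *
q=np.load("q.npy"); st(q)
E
```

```text
t 5.13 tcp_b [ 1.000e-04 -1.275e-01  4.820e-02] z_b [-0.001 -0.574 -0.819] F_b [-0.3 -0.8  1.3] j [-0.6   0.74  0.41  1.92  0.4   0.82  0.87]
```

Request:
step_arm --pt "0 0 -0.003 0 0 0" --pt "0 0 -0.006 0 0 0" --pt "0 0 -0.008 0 0 0" --pt "0 0 -0.01 0 0 0" --pt "0 0 -0.01 0 0 0"

```text
clock: 5.55
tcp_pos: [0.5639, -0.0671, 0.0431]
orientation: [-0.199, -2.953, 0.93]
contact_force: [-0.6, -1.3, 0.2]
grip_width: 0.0001
gripper_force: 0.1
```

Request:
step_arm --pt "0 0 -0.003 0 0 0" --pt "0 0 -0.005 0 0 0" --pt "0 0 -0.007 0 0 0" --pt "0 0 -0.008 0 0 0" --pt "0 0 -0.008 0 0 0"

```text
clock: 5.97
tcp_pos: [0.5642, -0.0673, 0.0395]
orientation: [-0.2, -2.952, 0.932]
contact_force: [-2.5, 2.8, 12.2]
grip_width: 0.0
gripper_force: 6.2
```

12 N vertical means the leaf is on its stop. Lifting off straight up.

Request:
step_arm --pt "0 0 0.02 0 0 0" --pt "0 0 0.06 0 0 0" --pt "0 0.03 0.12 0 0 0" --pt "0 0.09 0.18 0 0 0" --pt "0 0.15 0.24 0 0 0"

```text
clock: 6.38
tcp_pos: [0.5633, 0.0093, 0.1714]
orientation: [-0.204, -2.952, 0.93]
contact_force: [1.2, 0.6, -1.3]
grip_width: 0.0002
gripper_force: 0.0
```

Request:
step_arm --pt "0 0.06 0.03 0 0 0" --pt "0 0.12 0.06 0 0 0" --pt "0 0.18 0.08 0 0 0" --pt "0 0.24 0.08 0 0 0" --pt "0 0.3 0.08 0 0 0"

```text
clock: 6.8
tcp_pos: [0.5639, 0.1916, 0.2188]
orientation: [-0.2, -2.955, 0.928]
contact_force: [0.2, 0.5, -0.3]
grip_width: 0.0003
gripper_force: 0.0
```

```bash
python3 - <<'E'
from h import *
q=np.load("q.npy"); st(q)
im=eyes.grab_frame("scene").copy()
a=im[60:380,160:540]; k=712/380
a=cv2.resize(a,(712,600))
for th in (np.pi,np.pi-.06):
    P=np.vstack([world(q,leaf(th,x,y,-.0025)) for x,y in((-.1025,.165),(-.035,.165),(-.035,.18),(.035,.18),(.035,.165),(.1025,.165))])
    p=(proj("scene",P)-[160,60])*k
    cv2.polylines(a,[p.astype(np.int32)],False,(255,0,0) if th>3.1 else (0,0,255),1)
cv2.imwrite("pics/s5.png",a[:,:,::-1])
E
```

```text
t 6.8 tcp_b [-0.0337  0.1294  0.2188] z_b [ 0.002 -0.571 -0.821] F_b [ 0.1  0.5 -0.3] j [-0.89  0.61  0.35  1.6   0.27  1.38  0.78]
```

View pics/s5.png

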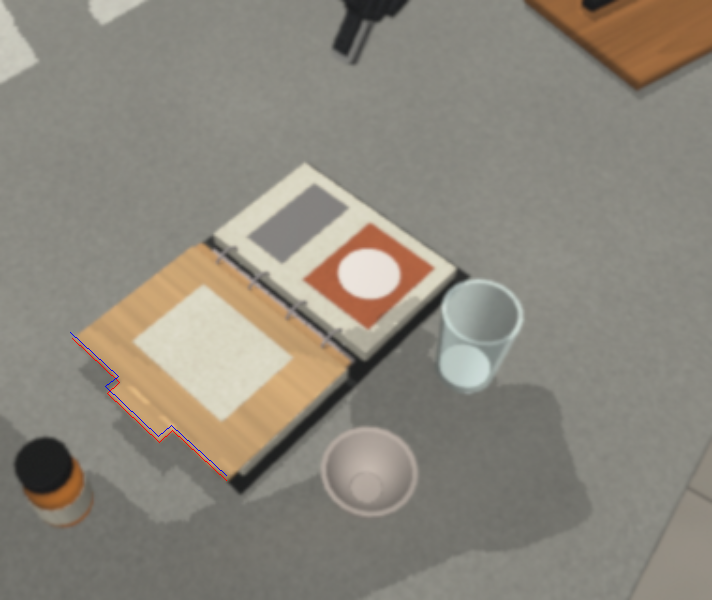

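The picture shows the leaf lying flat on the right pages with its tab at (140,410), matching the predicted flat outline. The binder and the three bystanders haven't moved.

```bash
python3 -c "
from bench import r
print(r.hand_in())"
```

```text
the job is handed in; nothing more can be done
None
```

The divider leaf now lies flat on the right-hand pages, pushed over without pinching; in the final picture the binder, tumbler, spice jar and bowl had not visibly moved, and the job was handed in at about 7 s with no verdict returned.

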